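# Line up the castle nut of a trolley castor with its pin hole

### The arm

A 6-joint arm with a two-finger parallel gripper is mounted at the origin on the work surface. World frame = base frame: x ahead of the robot, y to its left, z up, the work surface at z = 0. Lengths are in m, angles in degrees, forces in N, time in s.
With the tool pointing down it reaches from about 0.25 to 0.725 m from the base axis. Payload 9.7 kg.
Tool frame: the origin (TCP) lies at the very end of the fingers, on their centre line; the grasp point (between the pads) lies 19 mm behind it (bot.grip_depth is the distance from the TCP to the grasp point, in m); z points along the fingers, y is the direction in which the jaws open and shut (so a half turn about z gives the same grasp; the last joint's range is limited). The gripper opens to 85 mm and grips with 20 to 120 N. Pads are 22 mm wide; open, the fingers measure 114 mm over their backs; the gripper's body (76 mm by 85 mm) begins 54 mm behind the grasp point. The pads swing forward as they close: fully open they stand 13 mm farther back than shut.
Start: joints at [0, 4.979, 10.078, 95.1, 0, 90], TCP at [0.55, -0, 0.231] pointing down, gripper open.
Joint ranges: [-179.16, 179.16], [-48.56, 103.87], [-65.8, 70.77], [-126.05, 130.52], [-82.76, 87.17], [-180, 180]. Speed limits (degrees/s): [127.2, 127.2, 147.25, 180, 180, 180].

### API

Orientations are given as [roll, pitch, yaw] about the fixed x, y, z axes, in that order (R = Rz(yaw) Ry(pitch) Rx(roll)).
In Python, from workcell import telemetry, optics, order, bot gives the robot as it stands. The module is installed in compiled form; this text tells all that it offers.
- The arm moves only by the shell command python3 -m inch 'ROWS' [FORCE]. ROWS is JSON, a list of rows, each a list of 7 numbers: the shift along the tool's x, y, z in m, then the turn, a rotation vector about the tool's x, y, z in rad, then the closure, from 0 (fully open) to 1 (shut). In form: [[tx, ty, tz, rx, ry, rz, grip], ...]. A call has 1 to 12 rows; each row is the pose to reach, as a shift and turn from the pose commanded when the call began, along the tool's axes at that moment; what a row does not reach only later rows make up. A row lasts 1/12 s, in which the tool goes at most 41.7 mm and 7.16 degrees, less where a joint would pass 70% of its speed; a pose out of reach is approached as far as the arm can. A call with a gripper value outside its range is refused whole. The fingers move at their own pace and stop on an object; FORCE is the grip in N (left out, the last holds). Time passes only in rows, so rows that repeat a pose let the fingers close. It gives the time, the measured TCP pose, the force and the opening at its end, in the units of the state.
- telemetry.get_obs(): the state, without advancing time (a new reading comes with each control period).
- optics.camera(name): name is "scene" or "side" or "wrist"; returns (picture, depth): 420x560x3 uint8, red, green, blue; 420x560 float32, m along the optical axis (not along the pixel's ray), 0 where there is no reading.
- optics.camera_info(name): a dict with "camera_matrix" (3x3 intrinsics, pixels), "xyz" and "attitude" of the camera in the world; the wrist camera has in their place "mount" (4x4, takes a point from camera to tool coordinates, whose origin is the TCP and whose axes are the flange's). Camera axes: x right, y down, z forward; pixel columns grow to the right and rows downward; lengths in m; the calibration is good to about 2 mm. A picture is of the moment at which its call begins: read the wrist's pose just before it. camera_info takes no time and is no camera call.
- order.job_done(): hands the job in, once; it reports no verdict.
The state is a dict: "time": time; "q": joint angles; "qd": joint speeds; "joint_efforts": joint torques, N m; "ee_pos": TCP position; "tcp_rot": TCP orientation; "wrist_force": force on the tool from outside, world axes, zero at the start; "torque": the same for the moment, N m; "opening": finger opening in m.
Only numpy, scipy, OpenCV 4.12 (cv2) and the standard library are available. Lean on these libraries where they do the work, as an engineer would, in place of code of your own. Each camera call takes 0.05 s, during which the arm holds its last target. There are 200 camera calls.

### The job

One of the two trolley castors bolted up on the bench still has no split pin in its axle nut. Take that castle nut by its flats and turn it clockwise (tightening) to the next slot that lines up with the pin hole through the axle, which the white paint line across the axle's end points along, so that a pin would go straight through; do not run it past that slot or slacken it back to the one before. Then let go, and leave the finished castor and everything else on the bench as they are.

Things in the scene. Friction and masses are not known exactly. Their poses are not given: they have to be found in the camera images.
- castor: The castor to finish: heavy zinc-plated swivel castor with a black 125 mm wheel, lying so that its axle stands upright, nut on top. Its mounting plate is bolted to a grey angle plate fixed to the bench; nothing of it moves but the nut. Origin: at bench level on the axle's axis, z up. The plates stand on its -x side, 98 to 201 mm from the axis, up to 137 mm high; the wheel is below 98 mm.
- nut_seat (a point): Centre of the top of the steel washer (56 mm diameter, 4 thick) that the nut sits on, 113 mm above the bench; the fork leg lies under it. Axes as castor.
- castle_nut (a joint): Turn of the nut on the axle, rad; grows clockwise seen from above (tightening). At 0, 1.047 and every further 60 degrees slots line up with the pin hole. It starts between 0.2 and 0.75, so the next slot when tightening is at 1.047. Steady friction of about 0.2 N m, no clicks or stops, no change of height; it stays where it is left.
- nut_top (a point): Centre of the yellow-zinc castle nut's top, 147 mm above the bench; turns with the nut: z up, x along a slot. Hexagon 46 mm across flats (53 over corners), 24 high, with a round crown 43 wide, 10 high on it. Six slots 10 mm wide, each in the middle of a flat: x and the lines at 60 and 120 degrees to it are also square to the flats, to grip across. Flats are free down to the washer.
- axle_end (a point): Centre of the dark axle's end face (30 mm diameter), 153 mm above the bench, 6 mm above the nut's top: z up, x along the pin hole (6 mm, drilled across the axle at the height of the slots) and along the white paint line (27 x 4.5 mm) on the end face. The axle is held fast and does not turn.
- castor_done: The finished castor: the same castor and angle plate, with the same sizes and origin, but with a steel split pin through its nut. Fixed. Do not touch.
- spare_nut: Loose spare castle nut standing on the bench, same shape as the castor's (46 mm across flats, 34 high). Origin: centre of its underside. Leave alone.
- spare_wheel: Loose black castor wheel lying flat, 125 mm diameter, 54 high. Origin: centre of its underside. Leave alone.
- spanner: Loose steel spanner lying flat, 240 mm long, along its x axis. Leave alone.
- grease_tin: Loose green tin, 80 mm diameter, 75 high. Origin: centre of its underside. Leave alone.
- dropper_bottle: Loose white bottle with red cap, 52 mm diameter, 130 high. Origin: centre of its underside. Leave alone.
- tape_roll: Loose yellow tape roll lying flat, 90 mm diameter, 24 high. Leave alone.
- pin_box: Loose clear open box of split pins, 120 x 90 x 45 mm. Origin: centre of its underside. Leave alone.

How it is judged:
By the outcome, as a careful person would: the job done as asked, in the order asked, and still so for the second after the job is handed in, with the robot touching nothing.
It also fails if it takes over 32 s, if anything falls off the work surface, if the arm or the gripper's body presses on something with over 40 N, if the wrist force passes 120 N, or if a joint passes its speed limit or range.

## Working session

There is one attempt and no reset: what is moved stays moved. The work goes in short steps, Python scripts to look and compute and a shell command to move; the robot and the scene stay as the last step left them, time stands still between calls to the robot, and variables do not carry over. Pictures are saved under pics/ and viewed, about 8 in all and at most 12, crops included, and the job is handed in when it is done.

```bash
mkdir -p pics; cat > h.py <<'E'
import numpy as np, cv2
from scipy.spatial.transform import Rotation as R
from workcell import telemetry, optics, order, bot
def cam(name):
    o=telemetry.get_obs(); p,d=optics.camera(name); i=optics.camera_info(name)
    K=np.array(i["camera_matrix"])
    if name=="wrist":
        T=np.eye(4); T[:3,:3]=R.from_euler('xyz',o["tcp_rot"],degrees=True).as_matrix(); T[:3,3]=o["ee_pos"]
        T=T@np.array(i["mount"])
    else:
        T=np.eye(4); a=np.array(i["attitude"])
        T[:3,:3]=a if a.shape==(3,3) else R.from_euler('xyz',a,degrees=True).as_matrix(); T[:3,3]=i["xyz"]
    return p,d,K,T
def ray(uv,z,K,T):
    uv=np.atleast_2d(uv).astype(float)
    r=np.c_[(uv[:,0]-K[0,2])/K[0,0],(uv[:,1]-K[1,2])/K[1,1],np.ones(len(uv))]@T[:3,:3].T
    return T[:3,3]+r*((z-T[2,3])/r[:,2])[:,None]
def save(n,p): cv2.imwrite("pics/"+n,p[...,::-1])
E
python3 - <<'E'
from h import *
print(telemetry.get_obs()); print(optics.camera_info("scene")); print(optics.camera_info("wrist"))
a=cam("scene"); b=cam("wrist")
np.savez("s0.npz",p=a[0],d=a[1],K=a[2],T=a[3]); save("s0.png",a[0]); save("w0.png",b[0])
E
```

```text
{'time': 0.0, 'q': array([1.77544809e-03, 5.01196704e+00, 1.00352090e+01, 9.50994082e+01,
       2.00081148e-03, 9.00002958e+01]), 'qd': array([-0.02779382, -0.00277755, -0.02594538, -0.09736491,  0.02111177,
       -0.05956752]), 'joint_efforts': array([ 7.68234549e-04, -5.20392072e+01,  4.64802504e+01,  1.63646933e-02,
        2.23589603e-05, -6.77332673e-05]), 'ee_pos': array([5.49777361e-01, 2.69885923e-05, 2.30581511e-01]), 'tcp_rot': array([-1.79923834e+02, -2.00041650e-03,  9.00014770e+01]), 'wrist_force': array([-0.33437935, -0.74391543, -0.08413265]), 'torque': array([ 0.04101659,  0.01859721, -0.05435885]), 'opening': 0.08537884956911054}
{'camera_matrix': array([[381.66915779,   0.        , 279.5928694 ],
       [  0.        , 381.66915779, 214.36662199],
       [  0.        ,   0.        ,   1.        ]]), 'xyz': array([0.95683239, 0.62504481, 0.81386037]), 'attitude': array([-134.9485328 ,   -0.44341081,  153.02168925])}
{'camera_matrix': array([[315.10439006,   0.        , 280.73777665],
       [  0.        , 315.10439006, 207.24569682],
       [  0.        ,   0.        ,   1.        ]]), 'mount': array([[-6.27970227e-04, -9.52907313e-01, -3.03261041e-01,
         7.76024351e-02],
       [ 9.99999799e-01, -6.24537700e-04, -1.08301283e-04,
        -2.82967238e-04],
       [-8.61968681e-05, -3.03261048e-01,  9.52907514e-01,
        -1.42186283e-01],
       [ 0.00000000e+00,  0.00000000e+00,  0.00000000e+00,
         1.00000000e+00]])}
```

View pics/s0.png

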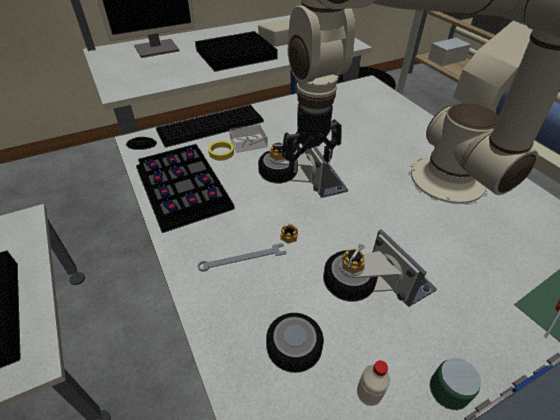

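View pics/w0.png

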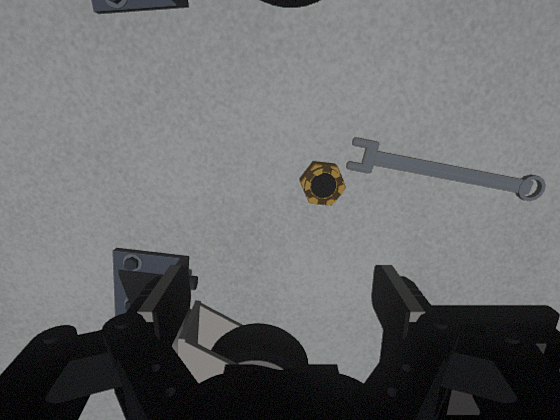

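The scene picture shows two castors, with nuts at about (353,262) and (280,152). The spare nut is at (289,233). I'll zoom in on both castor nuts to see which has the pin.

```bash
python3 - <<'E'
from h import *
s=np.load("s0.npz");p,K,T=s["p"],s["K"],s["T"]
f=lambda u,v:cv2.resize(p[v-32:v+32,u-40:u+40],(400,320),interpolation=cv2.INTER_CUBIC)
q=cam("side"); save("z0.png",np.vstack([np.hstack([f(353,262),f(280,155)]),cv2.resize(q[0],(800,600))[:270]]) if 0 else np.hstack([f(353,262),f(280,155)]))
save("side0.png",q[0])
print(ray([[353,252],[280,148]],.15,K,T))
E
```

```text
[[ 0.55734072  0.21488339  0.15      ]
 [ 0.52239225 -0.21438946  0.15      ]]
```

View pics/z0.png

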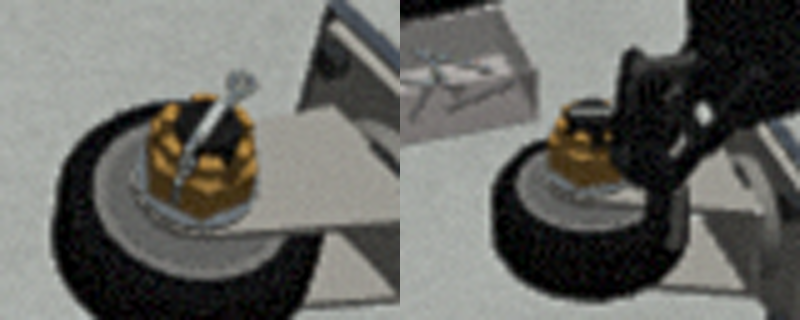

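The right nut, at (280,150), has a white paint line and no pin, so the castor at about (0.52,-0.21) is the target. The left one has its pin. I'll move the wrist camera over the target.

```bash
python3 -m inch '[[-0.04,-0.005,0,0,0,0,0],[-0.08,-0.01,0,0,0,0,0],[-0.12,-0.015,0,0,0,0,0],[-0.16,-0.02,0,0,0,0,0],[-0.2,-0.025,0,0,0,0,0],[-0.245,-0.028,0,0,0,0,0],[-0.245,-0.028,0,0,0,0,0],[-0.245,-0.028,0,0,0,0,0],[-0.245,-0.028,0,0,0,0,0]]' && python3 - <<'E'
from h import *
p,d,K,T=cam("wrist"); np.savez("w1.npz",p=p,d=d,K=K,T=T)
save("w1.png",cv2.resize(p[70:330,110:450],(800,612))[:600]); o=telemetry.get_obs(); print(o["ee_pos"],o["tcp_rot"],o["time"])
E
```

```text
time: 0.9
ee_pos: [0.5218, -0.2449, 0.2309]
tcp_rot: [-180.0, -0.0, 89.9]
wrist_force: [0.1, 0.1, -0.4]
opening: 0.0855
[ 0.52203597 -0.24420217  0.23108996] [-1.79974348e+02 -3.06162277e-02  9.00205869e+01] 0.95
```

View pics/w1.png

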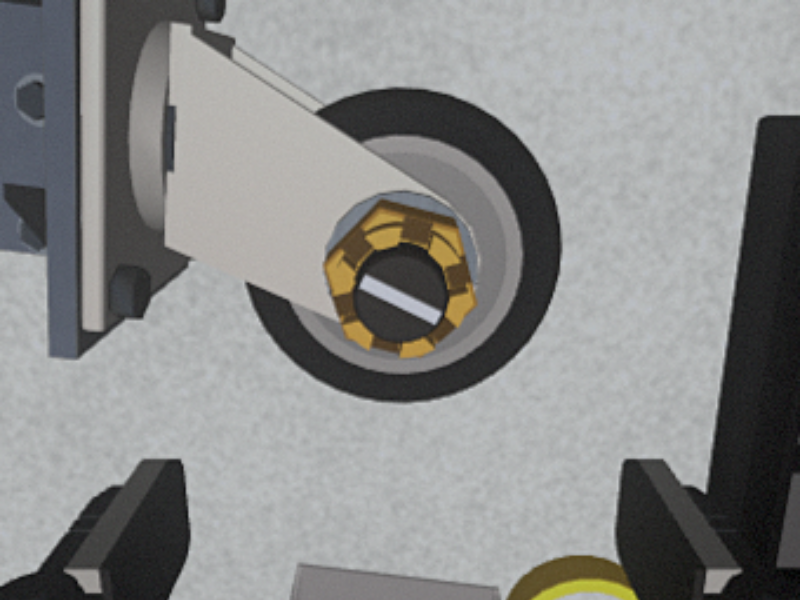

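The wrist view shows the axle end at about crop (402,298). The paint line runs at about -28° (x right, y up), and the slots sit at about 75°, 15° and -45°. I'll measure these on the rectified planes.

```bash
cat > m.py <<'E'
from h import *
def rect(p,K,T,z,c,s=.0001,n=300):
    # top-down picture: col -> +x, row -> -y, s m/px, centred at c
    w=np.array([[-1,1],[1,1],[1,-1],[-1,-1]])*n*s+c
    P=(np.c_[w,np.full(4,z)]-T[:3,3])@T[:3,:3]
    uv=(P[:,:2]/P[:,2:]*K[0,0]+K[:2,2]).astype(np.float32)
    H=cv2.getPerspectiveTransform(uv,np.float32([[0,0],[2*n,0],[2*n,2*n],[0,2*n]]))
    return cv2.warpPerspective(p,H,(2*n,2*n),flags=cv2.INTER_CUBIC)
def measure(p,K,T,c,tag):
    s,n=.0001,300
    for k in range(2):
        a=rect(p,K,T,.153,c); h=cv2.cvtColor(a,cv2.COLOR_RGB2HSV)
        m=((h[...,1]<70)&(h[...,2]>120)).astype(np.uint8)
        yy,xx=np.mgrid[:600,:600]; m[np.hypot(xx-n,yy-n)>145]=0
        N,L,S,C=cv2.connectedComponentsWithStats(m); i=1+np.argmax(S[1:,4])
        (cx,cy),(w,hh),_=r=cv2.minAreaRect(np.argwhere(L==i)[:,::-1].astype(np.float32))
        c=np.array(c)+[(cx-n)*s,-(cy-n)*s]
    b=np.argwhere(L==i)[:,::-1].astype(float); e,v=np.linalg.eigh(np.cov(b.T))
    th=np.degrees(np.arctan2(-v[1,1],v[0,1]))%180
    t=rect(p,K,T,.147,c); hs=cv2.cvtColor(t,cv2.COLOR_RGB2HSV)
    ang=np.arange(0,360,.5); out=[]
    for rr in (170,180,190,200):
        x=(n+rr*np.cos(np.radians(ang))).astype(np.float32)[None]; y=(n-rr*np.sin(np.radians(ang))).astype(np.float32)[None]
        V=cv2.remap(hs[...,2],x,y,cv2.INTER_LINEAR)[0].astype(float)
        q=(V>(np.percentile(V,15)+np.percentile(V,85))/2).astype(float)
        z=(q*np.exp(-6j*np.radians(ang))).sum()
        out.append((np.degrees(np.angle(-z))/6)%60)
    print("axis",c,"line mm",w*.1,hh*.1,"line deg",th,"slots mod60",np.round(out,1))
    g=(np.median(out)-th)%60; print("clockwise to go (deg)",g)
    for o,col in ((t,(0,255,0)),):
        for k in range(6):
            q=np.radians(np.median(out)+60*k); cv2.line(o,(n,n),(int(n+250*np.cos(q)),int(n-250*np.sin(q))),col,1)
    cv2.line(a,(n,n),(int(n+250*np.cos(np.radians(th))),int(n-250*np.sin(np.radians(th)))),(255,0,0),1)
    save(tag,cv2.resize(np.hstack([t,a]),(800,400))); return c
E
python3 - <<'E'
from m import *
s=np.load("w1.npz");p,K,T=s["p"],s["K"],s["T"]
c=ray([[110+402*340/800,70+298*260/612]],.153,K,T)[0,:2]; print(c)
measure(p,K,T,c,"m1.png")
E
```

```text
[ 0.52155691 -0.22921148]
axis [ 0.5207989  -0.22947237] line mm 26.744708251953128 4.92937240600586 line deg 152.92661100736694 slots mod60 [44.4 45.1 45.  45.2]
clockwise to go (deg) 12.14037538872185
```

View pics/m1.png

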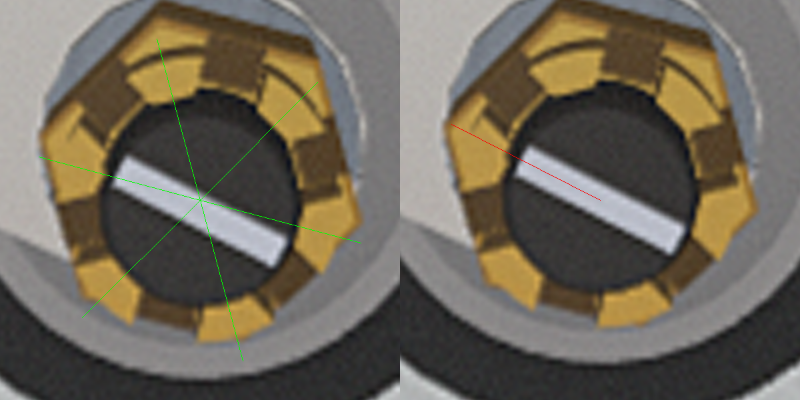

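The drawn slot lines showed a sign slip in my phase formula. Corrected, the slots are at 15° (mod 60) and the line at -27.1°, so about 42° clockwise remains, which is within the stated range. I'll align over the axis with the jaws at 15° and measure again.

```bash
sed -i 's|(np.degrees(np.angle(-z))/6)%60|(-np.degrees(np.angle(-z))/6)%60|' m.py
python3 -m inch '[[0.005,0,0.01,0,0,-0.1,0],[0.01,-0.001,0.025,0,0,-0.2,0],[0.0147,-0.0012,0.04,0,0,-0.262,0],[0.0147,-0.0012,0.04,0,0,-0.262,0],[0.0147,-0.0012,0.04,0,0,-0.262,0],[0.0147,-0.0012,0.04,0,0,-0.262,0]]' 60 && python3 - <<'E'
from m import *
p,d,K,T=cam("wrist"); o=telemetry.get_obs(); print(o["ee_pos"],o["tcp_rot"],o["time"])
c=measure(p,K,T,[.5208,-.2295],"m2.png")
print("shift tool",R.from_euler('xyz',o["tcp_rot"],degrees=True).inv().apply(np.r_[c,.117]-o["ee_pos"]))
i=cv2.imread("pics/m2.png"); cv2.imwrite("pics/v2.png",np.vstack([i,cv2.copyMakeBorder(cv2.resize(p[...,::-1],(266,200)),0,0,0,534,0)]))
E
```

```text
time: 1.45
ee_pos: [0.5212, -0.2296, 0.1924]
tcp_rot: [180.0, 0.0, 105.0]
wrist_force: [-0.6, 0.2, 0.1]
opening: 0.0854
[ 0.52131712 -0.22993097  0.19256421] [1.79928388e+02 5.65137058e-02 1.04961970e+02] 1.5
axis [ 0.52079558 -0.22969996] line mm 26.726895141601563 4.798453903198243 line deg 152.94101860101654 slots mod60 [15.  15.3 14.8 15.1]
clockwise to go (deg) 42.10898183570595
shift tool [ 0.00043236 -0.00053866  0.0755632 ]
```

View pics/v2.png

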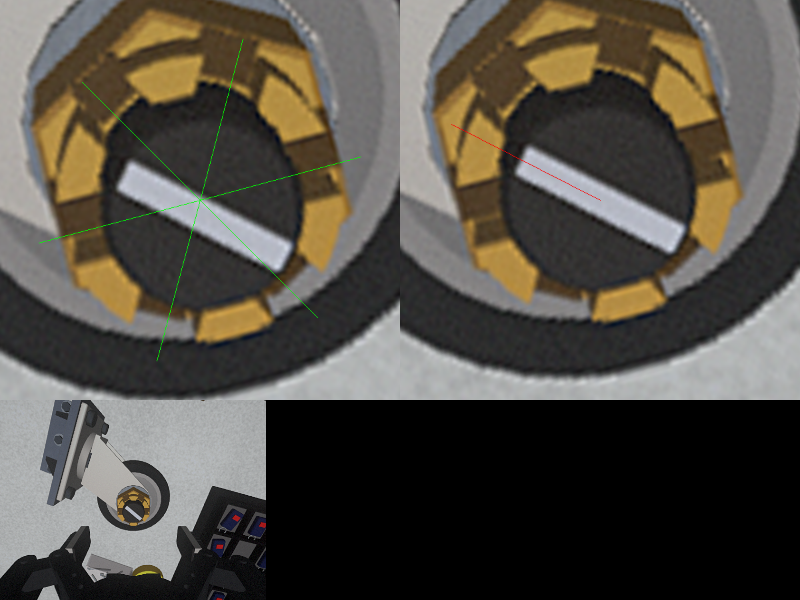

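Both views agree on 42.1° to go. The picture shows the nut centred between the jaws and the slots under the drawn lines. I'll descend and grip.

```bash
python3 -m inch '[[0,-0.0005,0.03,0,0,0,0],[0,-0.0005,0.055,0,0,0,0],[0,-0.0005,0.0755,0,0,0,0],[0,-0.0005,0.0755,0,0,0,0],[0,-0.0005,0.0755,0,0,0,0],[0,-0.0005,0.0755,0,0,0,0.2]]' 60 && python3 -m inch '[[0,0,0,0,0,0,1],[0,0,0,0,0,0,1],[0,0,0,0,0,0,1],[0,0,0,0,0,0,1],[0,0,0,0,0,0,1],[0,0,0,0,0,0,1],[0,0,0,0,0,0,1],[0,0,0,0,0,0,1]]' 60; python3 -c "
from h import *
o=telemetry.get_obs();print(o['torque'],o['tcp_rot']);p=cam('side')[0];q=cam('wrist')[0];save('g.png',cv2.resize(np.hstack([p,q]),(800,300)))"
```

```text
time: 2.0
ee_pos: [0.521, -0.2308, 0.1178]
tcp_rot: [179.9, 0.1, 105.0]
wrist_force: [0.0, -0.2, 0.8]
opening: 0.0754
time: 2.67
ee_pos: [0.5214, -0.2307, 0.1177]
tcp_rot: [179.8, 0.1, 105.0]
wrist_force: [2.0, 1.0, 5.7]
opening: 0.0447
[ 0.2364494 -0.2707492 -0.0199654] [1.79825943e+02 1.03478668e-01 1.05013374e+02]
```

View pics/g.png

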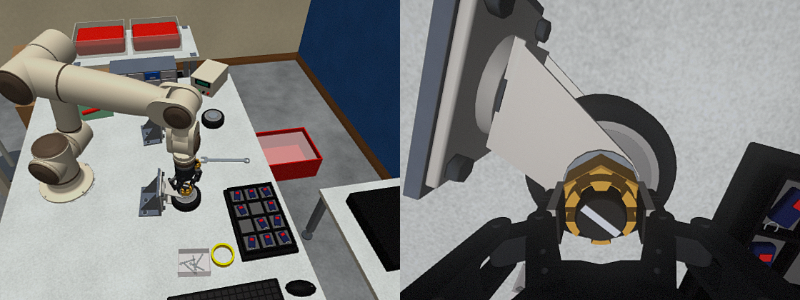

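The right half shows the jaws on the nut's flats, at about (600,215), and the forces are low. I'll turn clockwise, stopping slightly short at first, and check.

```bash
python3 -m inch '[[0,0,0,0,0,0.08,1],[0,0,0,0,0,0.16,1],[0,0,0,0,0,0.24,1],[0,0,0,0,0,0.32,1],[0,0,0,0,0,0.4,1],[0,0,0,0,0,0.48,1],[0,0,0,0,0,0.56,1],[0,0,0,0,0,0.63,1],[0,0,0,0,0,0.69,1],[0,0,0,0,0,0.71,1],[0,0,0,0,0,0.71,1],[0,0,0,0,0,0.71,1]]' 60; python3 - <<'E'
from m import *
p,d,K,T=cam("wrist"); o=telemetry.get_obs(); print(o["torque"],o["tcp_rot"])
measure(p,K,T,[.5208,-.2297],"m3.png")
E
```

```text
time: 3.77
ee_pos: [0.5207, -0.2306, 0.1177]
tcp_rot: [179.9, -0.0, 64.3]
wrist_force: [-2.2, 1.9, 8.6]
opening: 0.0447
[ 0.31564573  0.56340955 -0.19718033] [ 1.79876281e+02 -8.49447030e-03  6.43108356e+01]
axis [ 0.52072688 -0.22974265] line mm 26.713458251953128 4.878192901611328 line deg 152.91414819352315 slots mod60 [34.3 34.1 34.1 33.3]
clockwise to go (deg) 1.2058272017557101
```

View pics/m3.png

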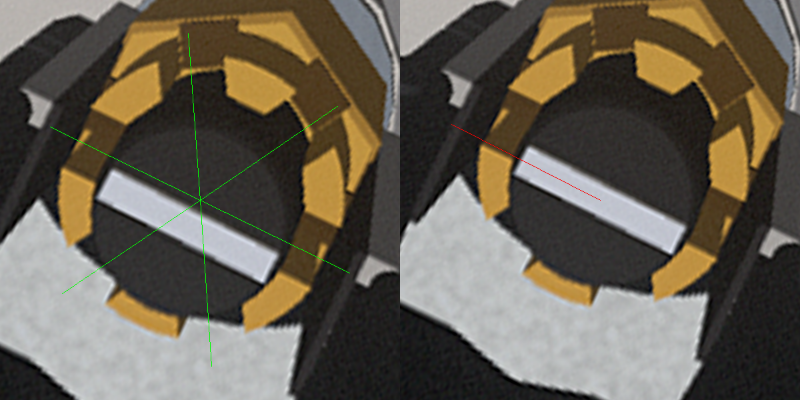

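The nut followed, and 1.2° (camera) to 1.4° (jaw angle) is left. I'll finish the turn, open and rise to the measuring height.

```bash
python3 -m inch '[[0,0,0,0,0,0.012,1],[0,0,0,0,0,0.023,1],[0,0,0,0,0,0.023,1],[0,0,0,0,0,0.023,1],[0,0,0,0,0,0.023,0.5],[0,0,0,0,0,0.023,0],[0,0,0,0,0,0.023,0],[0,0,0,0,0,0.023,0],[0,0,0,0,0,0.023,0],[0,0,0,0,0,0.023,0],[0,0,0,0,0,0.023,0],[0,0,0,0,0,0.023,0]]' && python3 -m inch '[[0,0,-0.02,0,0,0,0],[0,0,-0.05,0,0,0,0],[-0.01,0,-0.08,0,0,0,0],[-0.02,0,-0.11,0,0,0,0],[-0.02,0,-0.11,0,0,0,0],[-0.02,0,-0.11,0,0,0,0],[-0.02,0,-0.11,0,0,0,0]]'; python3 - <<'E'
from m import *
for k in range(2):
    p,d,K,T=cam("wrist"); o=telemetry.get_obs(); print(o["ee_pos"],o["tcp_rot"],o["time"])
    measure(p,K,T,[.5208,-.2297],"m4.png")
i=cv2.imread("pics/m4.png"); cv2.imwrite("pics/v4.png",np.vstack([i,cv2.hconcat([cv2.resize(p[...,::-1],(266,200)),cv2.resize(cam("scene")[0][...,::-1],(534,200))])]))
E
```

```text
time: 4.82
ee_pos: [0.5203, -0.2304, 0.1157]
tcp_rot: [-180.0, -0.0, 63.0]
wrist_force: [0.0, 0.1, -0.0]
opening: 0.0856
time: 5.4
ee_pos: [0.5112, -0.2483, 0.2252]
tcp_rot: [-180.0, -0.0, 63.0]
wrist_force: [-0.1, -0.2, 0.0]
opening: 0.0852
[ 0.5110427  -0.24800962  0.22458905] [-1.79910967e+02 -1.40599432e-03  6.30152050e+01] 5.45
axis [ 0.52070718 -0.22947362] line mm 26.626641845703126 4.740995025634766 line deg 152.99081330655721 slots mod60 [32.8 32.9 32.9 33. ]
clockwise to go (deg) 59.904943518144165
[ 0.51092102 -0.24787229  0.22433977] [-1.79876366e+02 -1.53117629e-03  6.30237714e+01] 5.5
axis [ 0.52072216 -0.22967442] line mm 26.830084228515627 4.799030303955078 line deg 153.083539998713 slots mod60 [32.9 32.9 32.8 33.2]
clockwise to go (deg) 59.79969955596168
```

View pics/v4.png

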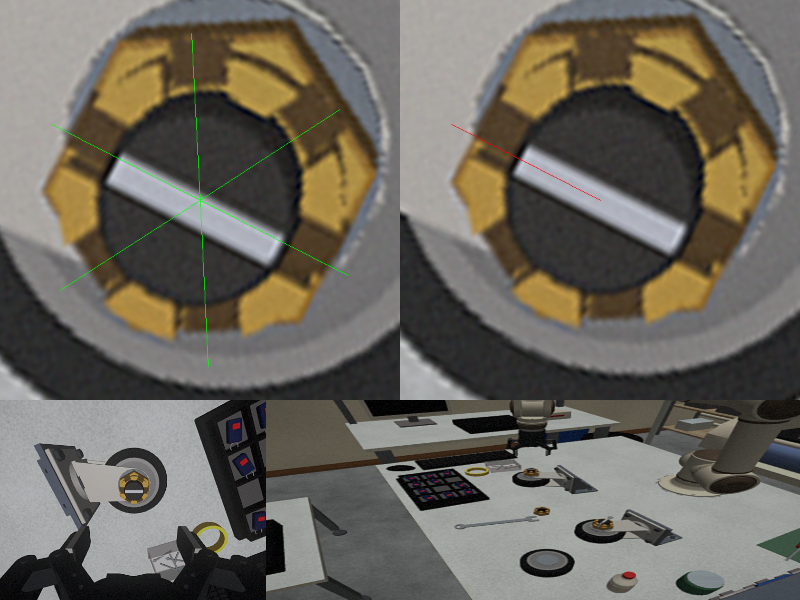

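The slot and paint line now agree to within 0.2°. The gripper is clear at 0.225 m and nothing else has moved, so I'm handing in.

```bash
python3 -c "
from h import *
order.job_done()"
```

```text
the job is handed in; nothing more can be done
```

The castle nut on the castor without a pin, at about (0.521, -0.230), is now turned to the next slot, and I've handed the job in. I gripped it by its flats with 60 N, turned it about 42° clockwise, then opened the jaws and lifted the gripper clear.

- **Alignment:** two measurements after letting go put the slot 0.1° and 0.2° past the paint line. That is within measurement noise.
- **Forces and time:** the readings I took never showed more than about 9 N on the wrist. The job took about 5.5 s.
- **Other items:** the last scene picture, checked only by eye, shows the finished castor and loose parts where they were.
- **Disagreement along the way:** my first slot-angle figure (12° to go) came from a sign error in my code. I saw it in the overlay picture and fixed it before touching the nut. After that, the two views before gripping agreed on 42.1°.

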